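# Roll the checkers drum up to the backgammon box

## Task

With closed fingertips on the top of the wooden checkers drum, roll it along the table towards the latch side of the backgammon box, and let it come to rest lying parallel to the box with a gap of about 3 cm between drum and box, so that the latch can still be worked. Only push it on its upper half: do not pinch or lift it, do not let it bump the box, and leave the ashtray, the bell and the glass dish where they are.

Things in the scene. Friction and masses are not known exactly. Their poses are not given: they have to be found in the camera images.
- drum: Light wood drum, dark band near each end, loose, lying on its side. Diameter 76 mm, length 130, 0.3 to 0.65 kg. Origin mid-drum on its axis, 38 mm up. y = long axis; x, z turn with rolling (z up at start). Starts before the box's latch side, parallel within 4 deg, gap 110 to 170 mm. Rolls freely on the level table, no stop; let go at 50 mm/s it rolls about 4 mm on, at 100 mm/s 15 mm.
- box: Folded-shut wooden backgammon box, 220 (x) by 380 (y) by 60 mm high, does not move. Origin at the centre of its underside. x points away from the drum: the front face with the latch is the plane x = -110 mm; y runs along it. The brass latch stands 8 mm out of its middle, 15 to 49 mm up. The 3 cm gap is from this wooden face to the drum's nearest side.
- box_front (a point): Middle of the lower edge of the box's front (latch) face, at table height; axes as box.
- ashtray: Bystander: empty round white ceramic ashtray, diameter 112 mm, 32 mm high, loose, beside the drum's lane. Origin at the centre of its underside, z up.
- bell: Bystander: small steel table bell with a wooden knob, diameter 72 mm, 70 mm high, loose, beside the lane. Origin at the centre of its underside, z up.
- dish: Bystander: blue glass dish with a brass twist cap, diameter 92 mm, 60 mm high, loose, beside the lane. Origin at the centre of its underside, z up.
- holder: Bystander: grey plastic remote holder with three slots, 90 by 160 by 85 mm high, a remote standing in it to 150 mm; does not move. It stands well off the lane, on the -y side of the box. Origin at the centre of its underside, z up.
There are look-alikes about, which are no part of the job. What is shaped like the drum but orange is not meant.

How it is judged (in metres and radians):
On the way:
1. the drum has truly rolled, by about a quarter turn or more, and not slid (angle between drum's own z axis and vertical above 1.45 rad).
At the end, for the whole second after the job is handed in: The drum lies at rest on the table in front of the box's latch side, with a gap of 18 to 42 mm between its side and the box's front face, its middle within 100 mm sideways of the middle of that face, its axis within 0.2 rad of parallel to the box (x of drum in the frame of box between -0.19 and -0.166 m and y of drum in the frame of box between -0.1 and 0.1 m and angle between the y axis of drum and the y axis of box, either way round below 0.2 rad and height (world z) of drum between 0.034 and 0.042 m and linear speed of drum below 0.01 m/s and angular speed of drum below 0.2 rad/s); the robot touches nothing.
It fails at once if the drum was lifted or carried (its middle rose by more than 8 mm) (height (world z) of drum above 0.046 m).
It fails at once if the fingers pushed the drum low down, not on its upper half (grasp point under 45 mm while pushing) (contact force between the fingers and drum above 0.5 N and height (world z) of the grasp point below 0.045 m).
It fails at once if the drum bumped the box (contact force between drum and box above 0.5 N).
It fails at once if the ashtray, the bell or the dish was moved by more than 10 mm (distance of any of ashtray, bell, dish from where it was at the start of the episode above 0.01 m).
It also fails if it takes over 56 s, if anything falls off the work surface, if the arm or the gripper's body presses on something with over 40 N, if the wrist force passes 120 N, or if a joint passes its speed limit or range.

## Robot

A 7-joint arm with a two-finger parallel gripper is mounted at the origin on the work surface. World frame = base frame: x ahead of the robot, y to its left, z up, the work surface at z = 0. Lengths are in mm, angles in rad, forces in N, time in s.
With the tool pointing down it reaches from about 375 to 925 mm from the base axis. Payload 3.1 kg.
Tool frame: the origin (TCP) lies at the very end of the fingers, on their centre line; the grasp point (between the pads) lies 19 mm behind it; x points along the fingers, z is the direction in which the jaws open and shut, and the axes are right-handed (so a half turn about x gives the same grasp; the last joint's range is limited). The gripper opens to 85 mm and grips with 20 to 120 N. Pads are 22 mm wide; open, the fingers measure 114 mm over their backs; the gripper's body (76 mm by 85 mm) begins 54 mm behind the grasp point. The pads swing forward as they close: fully open they stand 13 mm farther back than shut.
Start: joints at [1.101, 0.383, 0.044, 1.598, -0.018, 1.161, -0.05], TCP at [236.16, -605.583, 209.569] pointing down, gripper open.
Joint ranges: [-2.61, 2.61], [-0.41, 2.15], [-1.48, 1.57], [0, 2.5], [-1.57, 4.71], [0.05, 1.97], [-2.85, 2.85]. Speed limits (rad/s): [2.79, 2.79, 3.14, 3.14, 3.14, 3.14, 3.14].

## Interface

Orientations are given as a unit quaternion [w, x, y, z].
In Python, from station import monitor, eyes, env gives the robot as it stands. The module is installed in compiled form; this text tells all that it offers.
- The arm moves only by the tool send_rows, never from a script. Its argument "rows" is a list of rows, each a list of 3 entries, a list of its own where there are three numbers: the shift along the tool's x, y, z in units of 0.3 m (1.0 is 0.3 m), then the turn, a rotation vector about the tool's x, y, z in units of 90 degrees (1.0 is 90 degrees), then the finger opening in mm, from 0 to 85.4. In form: [[[dx, dy, dz], [wx, wy, wz], grip], ...]. A call has 1 to 8 rows; each row is the pose to reach, as a shift and turn from the pose measured when the call began, along the tool's axes at that moment; what a row does not reach only later rows make up. A row lasts 1/12 s, in which the tool goes at most 41.7 mm and 7.16 degrees, less where a joint would pass 70% of its speed; a pose out of reach is approached as far as the arm can. A call with a number of a shift or a turn outside -1 to 1 is refused whole. A call with a gripper value outside its range is refused whole. The fingers move at their own pace and stop on an object; "force" is the grip in N (left out, the last holds). Time passes only in rows, so rows that repeat a pose let the fingers close. It gives the time, the measured TCP pose, the force and the opening at its end, in the units of the state.
- monitor.read_state(): the state, without advancing time (a new reading comes with each control period).
- eyes.camera(name): name is "scene" or "side" or "wrist"; returns a dict with "frame" (400x640x3 uint8, blue, green, red), "depth" (400x640 float32, mm along the optical axis (not along the pixel's ray), 0 where there is no reading), "camera_matrix" (3x3 intrinsics, pixels), "R" (3x3) and "t" (3): a world point X has camera coordinates R X + t. Camera axes: x right, y down, z forward; pixel columns grow to the right and rows downward; lengths in mm; the calibration is good to about 2 mm. A picture is of the moment at which its call begins.
- env.close_job(): hands the job in, once; it reports no verdict.
The state is a dict: "clock": time; "joints": joint angles; "joint_vel": joint speeds; "tau": joint torques, N m; "tcp_pos": TCP position; "orientation": TCP orientation; "contact_force": force on the tool from outside, world axes, zero at the start; "wrist_torque": the same for the moment, N m; "grip_width": finger opening in mm.
Only numpy, scipy, OpenCV 4.12 (cv2) and the standard library are available. Lean on these libraries where they do the work, as an engineer would, in place of code of your own. Each camera call takes 0.05 s, during which the arm holds its last target.

## Working session

There is one attempt and no reset: what is moved stays moved. The work goes in short steps, Python scripts to look and compute and a tool call to move; the robot and the scene stay as the last step left them, time stands still between calls to the robot, and variables do not carry over. Pictures are saved under pics/ and viewed, and the job is handed in when it is done.

Besides the shell and the picture viewer there is one more tool, called after ">>>" as name(argument=value, ...), one argument or row to a line, values as JSON. send_rows: Moves the arm, as the interface text tells. Shifts and turns lie within -1 to 1; 1 stands for 0.3 m of shift or 90 degrees of turn. Its arguments: {"type":"object","properties":{"rows":{"type":"array"},"force":{"type":"number"}},"required":["rows"]}

```bash
ls; mkdir -p pics
python3 - <<'E'
from station import monitor, eyes, env
import cv2,numpy as np
s=monitor.read_state()
for k in s: print(k,s[k])
for n in ("scene","side","wrist"):
    c=eyes.camera(n); cv2.imwrite(f"pics/{n}0.png",c["frame"]); np.savez(f"{n}0.npz",**c)
    print(n,c["camera_matrix"].tolist(),np.round(c["R"],3).tolist(),c["t"])
E
```

```text
pics
clock 0.0
joints [ 1.10119284  0.3838301   0.04383097  1.59962039 -0.01790538  1.16119167
 -0.04989759]
joint_vel [-0.00058705  0.00066537  0.00052576 -0.00078699  0.00079418 -0.00020785
 -0.00052123]
tau [-4.79538721e-04 -4.33469796e+01  1.02408350e+00 -2.49518663e+01
  1.04466375e-02  1.12079841e-02 -1.98668868e-07]
tcp_pos [ 235.76522115 -604.63910915  208.16885032]
orientation [ 0.58301541  0.39943375  0.58461908 -0.39845482]
contact_force [-0.35731437 -0.21235534  0.75515644]
wrist_torque [-0.02753403 -0.04413946  0.0305064 ]
grip_width 85.56298474506455
scene [[461.5931811233374, 0.0, 323.4175010510714], [0.0, 461.5931811233374, 194.73544319193672], [0.0, 0.0, 1.0]] [[0.432, 0.902, 0.008], [0.614, -0.288, -0.735], [-0.661, 0.322, -0.678]] [-169.6253312  -277.24754891 1802.43013905]
side [[402.9689347110516, 0.0, 314.18248669269235], [0.0, 402.9689347110516, 198.7093028921737], [0.0, 0.0, 1.0]] [[-0.691, -0.722, -0.024], [-0.329, 0.344, -0.879], [0.643, -0.6, -0.476]] [327.4487471  242.56598489 955.75813003]
wrist [[276.0246926454466, 0.0, 317.07737251837676], [0.0, 276.0246926454466, 199.72004928882365], [0.0, 0.0, 1.0]] [[0.364, -0.932, -0.002], [-0.891, -0.348, 0.292], [-0.273, -0.104, -0.956]] [-648.87761969  -38.40521663  379.59231692]
```

View pics/scene0.png

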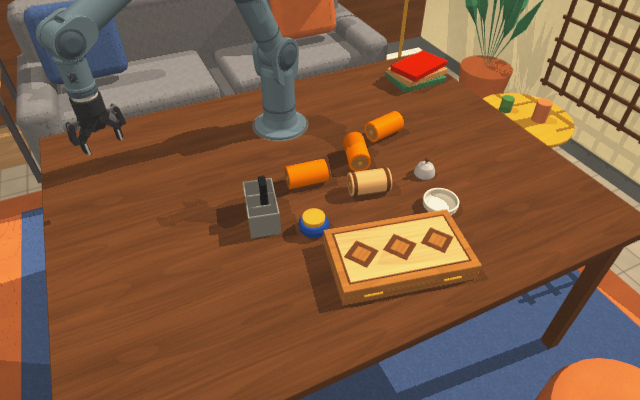

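View pics/side0.png

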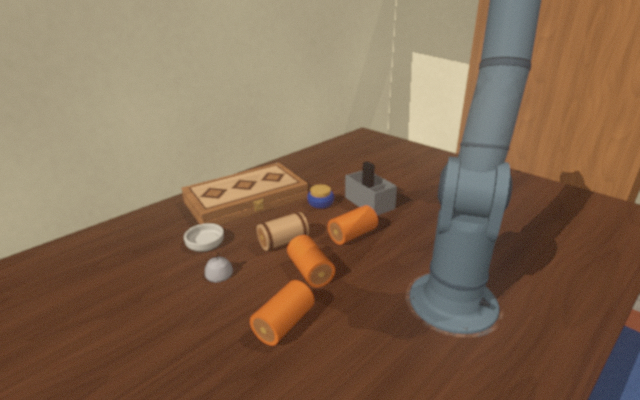

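View pics/wrist0.png

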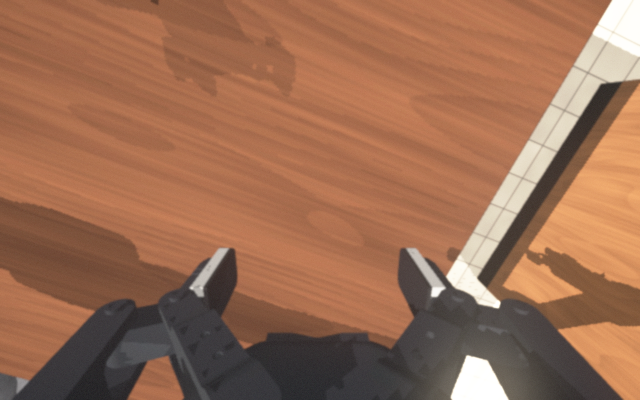

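The scene view shows the wooden drum at (370,182), the box with its top centre at (400,250), the dish at (314,222), the ashtray at (441,202), the bell at (425,170) and the holder at (262,207). An orange drum lies just behind the wooden one at (357,150). Next I measure from the depth images.

```bash
cat > h.py <<'E'
import numpy as np,cv2
def cloud(c):
    K=c["camera_matrix"];d=c["depth"].astype(float);v,u=np.indices(d.shape)
    P=np.stack([(u-K[0,2])/K[0,0]*d,(v-K[1,2])/K[1,1]*d,d],-1)
    W=(P-c["t"])@c["R"]   # R^T (p-t)
    W[d<=0]=np.nan
    return W
E
python3 - <<'E'
import numpy as np,cv2
from h import *
W0=[]
for n in("scene","side"):
    c=dict(np.load(n+"0.npz"));W=cloud(c);f=c["frame"]
    img=np.zeros((500,700,3),np.uint8)
    m=np.isfinite(W[...,2])&(W[...,2]>8)&(W[...,2]<160)
    x=W[...,0];y=W[...,1]
    k=m&(x>200)&(x<1200)&(y>-700)&(y<700)
    r=((1000-(x[k]-200))/2).astype(int).clip(0,499);q=((700-y[k])/2).astype(int).clip(0,699)
    img[r,q]=f[k]
    cv2.imwrite(f"pics/top_{n}.png",img)
E
```

```text
(no output)
```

View pics/top_scene.png

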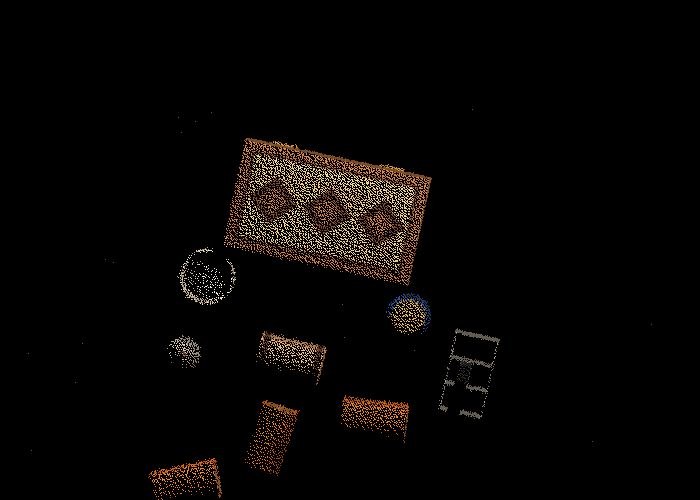

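View pics/top_side.png

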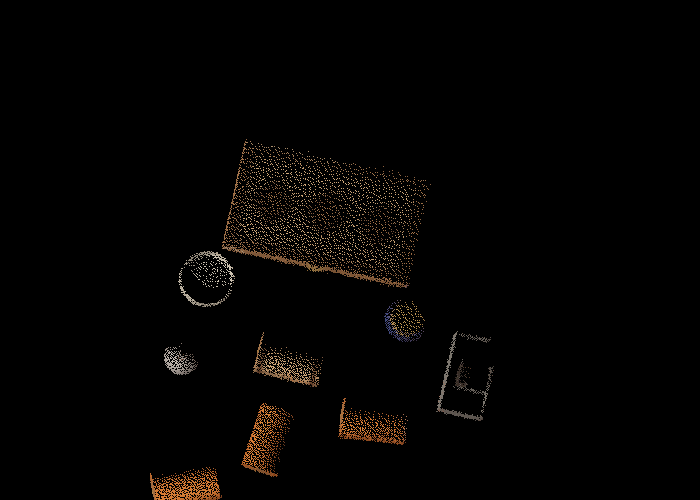

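```bash
cat >> h.py <<'E'
from scipy.optimize import least_squares
def box(cs):
    P=np.vstack([cloud(c).reshape(-1,3) for c in cs]); P=P[np.isfinite(P[:,0])]
    k=(P[:,2]>52)&(P[:,2]<68)&(P[:,0]>620)&(P[:,0]<940)&(P[:,1]>-180)&(P[:,1]<270)
    r=cv2.minAreaRect(P[k][:,:2].astype(np.float32)); return r,np.median(P[k][:,2])
def drum(cs,guess,win=85,hsvlim=True,topz=95):
    out=[]
    for c in cs:
        W=cloud(c).reshape(-1,3); h=cv2.cvtColor(c["frame"],cv2.COLOR_BGR2HSV).reshape(-1,3)
        d=np.hypot(W[:,0]-guess[0],W[:,1]-guess[1])
        k=(d<win)&(W[:,2]>12)&(W[:,2]<topz)&~((h[:,1]>225)&(h[:,2]>120))
        out.append(W[k])
    P=np.vstack(out); P=P[np.isfinite(P[:,0])]
    def res(p):
        n=np.array([-np.sin(p[2]),np.cos(p[2])]) # axis
        q=P[:,:2]-p[:2]; a=q@n; b=q@np.array([n[1],-n[0]])
        r=np.hypot(b,P[:,2]-38)-38
        return r*(abs(a)<62)
    s=least_squares(res,[*guess,-0.2],loss="soft_l1",f_scale=2)
    p=s.x; n=np.array([-np.sin(p[2]),np.cos(p[2])]); q=P[:,:2]-p[:2]
    a=q@n; k=abs(np.hypot(q@np.array([n[1],-n[0]]),P[:,2]-38)-38)<5
    lo,hi=np.percentile(a[k],[1,99]); p=p.copy(); p[:2]+=n*(lo+hi)/2
    return p,(lo,hi),np.sqrt(np.mean(s.fun**2)),len(P)
E
python3 - <<'E'
from h import *
cs=[dict(np.load(n+"0.npz")) for n in("scene","side")]
for s in (cs,cs[:1],cs[1:]):
    print(box(s)); print(drum(s,[485,118]))
    r=box(s)[0]; print(cv2.boxPoints(r))
E
```

```text
(((773.5680541992188, 46.96807861328125), (381.87109375, 230.4678497314453), 77.82032775878906), np.float64(60.74102212597887))
(array([ 4.13556695e+02,  1.91137700e+02, -3.62755623e-01]), (np.float64(-465.146884114157), np.float64(-429.7123623739556)), np.float64(0.0), 2228)
[[ 620.6448   -115.357834]
 [ 845.9249   -163.98149 ]
 [ 926.49133   209.29399 ]
 [ 701.2112    257.91766 ]]
(((775.359619140625, 46.58140563964844), (381.87109375, 226.80230712890625), 77.82032775878906), np.float64(60.65744436813697))
(array([ 4.04729674e+02,  7.51841255e+01, -3.11630098e-01]), (np.float64(-561.5925660304753), np.float64(-559.3808728198313)), np.float64(0.0), 1006)
[[ 624.22784 -116.13119]
 [ 845.925   -163.98149]
 [ 926.4914   209.294  ]
 [ 704.79425  257.1443 ]]
(((773.7114868164062, 47.00018310546875), (380.96966552734375, 230.41090393066406), 77.68538665771484), np.float64(60.9026167831819))Traceback (most recent call last):
  File "<stdin>", line 4, in <module>
  File "h.py", line 29, in drum
    lo,hi=np.percentile(a[k],[1,99]); p=p.copy(); p[:2]+=n*(lo+hi)/2
          ~~~~~~~~~~~~~^^^^^^^^^^^^^
    return _quantile_unchecked(
        a, q, axis, out, overwrite_input, method, keepdims, weights)
    return _ureduce(a,
                    func=_quantile_ureduce_func,
    ...<5 lines>...
                    overwrite_input=overwrite_input,
                    method=method)
    r = func(a, **kwargs)
    result = _quantile(arr,
                       quantiles=q,
    ...<2 lines>...
                       out=out,
                       weights=wgt)
    slices_having_nans = np.isnan(arr[-1, ...])
                                  ~~~^^^^^^^^^
IndexError: index -1 is out of bounds for axis 0 with size 0
```

```bash
cat > h2.py <<'E'
from h import *
def drum(cs,guess,win=80,th0=-0.2,zmin=12):
    out=[]
    for c in cs:
        W=cloud(c).reshape(-1,3); h=cv2.cvtColor(c["frame"],cv2.COLOR_BGR2HSV).reshape(-1,3)
        d=np.hypot(W[:,0]-guess[0],W[:,1]-guess[1])
        k=(d<win)&(W[:,2]>zmin)&(W[:,2]<85)&~((h[:,1]>225)&(h[:,2]>120))
        out.append(W[k])
    P=np.vstack(out)
    def fr(p):
        e=np.array([np.cos(p[2]),np.sin(p[2])]); q=P[:,:2]-p[:2]
        return q@e,q@np.array([-e[1],e[0]])
    def res(p):
        b,a=fr([p[0],guess[1],p[1]]); return np.hypot(b,P[:,2]-38)-38
    s=least_squares(res,[guess[0],th0],loss="soft_l1",f_scale=1.5)
    p=np.array([s.x[0],guess[1],s.x[1]]); b,a=fr(p); k=abs(res(s.x))<4
    lo,hi=np.percentile(a[k],[.5,99.5]); m=(lo+hi)/2
    p[:2]+=m*np.array([-np.sin(p[2]),np.cos(p[2])])
    return p,hi-lo,np.median(abs(s.fun)),len(P)
E
python3 - <<'E'
from h2 import *
cs=[dict(np.load(n+"0.npz")) for n in("scene","side")]
for s in (cs,cs[:1],cs[1:]):
    print(drum(s,[480,120]))
    P=np.vstack([cloud(c).reshape(-1,3) for c in s])
    k=(P[:,2]>56)&(P[:,2]<66)&(P[:,0]>620)&(P[:,0]<940)&(P[:,1]>-180)&(P[:,1]<270)
    Q=P[k][:,:2]
    best=None
    for th in np.radians(np.arange(-15,-9,.1)):
        e=np.array([np.cos(th),np.sin(th)]);n=np.array([-e[1],e[0]])
        a=np.percentile(Q@e,[.5,99.5]);b=np.percentile(Q@n,[.5,99.5]);A=(a[1]-a[0])*(b[1]-b[0])
        if best is None or A<best[0]: best=(A,np.degrees(th),a,b,e*a.mean()+n*b.mean())
    print(best, np.diff(best[2]),np.diff(best[3]))
# side front face points
P=cloud(cs[1]).reshape(-1,3);th=np.radians(-12.2);e=np.array([np.cos(th),np.sin(th)]);n=np.array([-e[1],e[0]])
x=P[:,:2]@e;y=P[:,:2]@n
k=(P[:,2]>12)&(P[:,2]<52)&(x>610)&(x<700)&(y>20)&(y<400)
p=np.polyfit(y[k],x[k],1);print(p,k.sum(),np.median(x[k]),np.percentile(x[k],[5,95]),np.percentile(y[k],[1,99]))
E
```

```text
(array([ 4.80438131e+02,  1.20111695e+02, -2.38343642e-01]), np.float64(129.90760914245539), np.float64(1.5146273142484183), 2228)
(np.float64(83712.60281830624), np.float64(-11.900000000000013), array([636.91419051, 859.71725265]), array([ 17.30259542, 393.02724666]), array([774.53952268,  46.44988488])) [222.80306214] [375.72465124]
(array([ 4.81155547e+02,  1.19836939e+02, -2.36852371e-01]), np.float64(129.81440738019123), np.float64(1.7562762112369619), 1006)
(np.float64(81873.74112375596), np.float64(-12.20000000000001), array([641.04988056, 859.05533017]), array([ 21.04738053, 396.60561207]), array([777.24355486,  45.60562247])) [218.00544961] [375.55823155]
(array([ 4.80019689e+02,  1.20505752e+02, -2.40167606e-01]), np.float64(129.57736984548643), np.float64(1.2999236356210737), 1222)
(np.float64(82433.38807047505), np.float64(-12.500000000000009), array([632.2891009 , 852.01096662]), array([ 26.29495206, 401.46647993]), array([770.85037424,  48.18022224])) [219.72186573] [375.17152787]
[1.04079740e-02 6.34974435e+02] 1214 636.7669732246236 [630.88368561 642.1307054 ] [ 26.36019906 398.92626182]
```

Box front normal is about -12.3°, with its front plane about 637 mm along that normal. The drum is at (480,120) with a gap of about 155 mm, so it needs to roll about 125 mm. Next I work out the tool axes.

```bash
cat > st.py <<'E'
from station import monitor
import numpy as np
from scipy.spatial.transform import Rotation as R
s=monitor.read_state()
q=s["orientation"];A=R.from_quat([q[1],q[2],q[3],q[0]]).as_matrix()
E
cat > plan.py <<'E'
# usage: plan.py x y z  -> units shift & turn to face
import sys
from st import *
g=np.array([float(v) for v in sys.argv[1:4]])
print("t",s["clock"],"tcp",np.round(s["tcp_pos"],1),"F",np.round(s["contact_force"],1),"w",round(s["grip_width"],1))
print("tool axes cols\n",np.round(A,3))
th=np.radians(-12.8);e=np.array([np.cos(th),np.sin(th),0]);n=np.array([-e[1],e[0],0]);d=np.array([0,0,-1.])
for sg in (1,-1):
    z=sg*n;B=np.stack([d,np.cross(z,d),z],1)
    print("turn",sg,np.round(R.from_matrix(A.T@B).as_rotvec()/(np.pi/2),3))
print("shift",np.round(A.T@(g-s["tcp_pos"])/300,3), "e in tool",np.round(A.T@e,3))
E
python3 plan.py 436 130 200
```

```text
t 0.15 tcp [ 235.8 -604.9  208.4] F [-0.3  0.  -0.1] w 85.2
tool axes cols
 [[-0.001  0.932  0.363]
 [ 0.002  0.363 -0.932]
 [-1.    -0.    -0.002]]
turn 1 [-1.621e+00 -1.000e-03 -2.000e-03]
turn -1 [ 0.379 -0.001  0.   ]
shift [ 0.032  1.512 -2.04 ] e in tool [-0.001  0.828  0.561]
```

>>> send_rows(
  rows=[
    [[-0.05,0.78,-0.68],[0.38,0,0],0],
    [[-0.05,0.78,-0.68],[0.38,0,0],0],
    [[-0.05,0.78,-0.68],[0.38,0,0],0],
    [[-0.05,0.78,-0.68],[0.38,0,0],0],
    [[-0.05,0.78,-0.68],[0.38,0,0],0],
    [[-0.05,0.78,-0.68],[0.38,0,0],0],
    [[-0.05,0.78,-0.68],[0.38,0,0],0],
    [[-0.05,0.78,-0.68],[0.38,0,0],0],
  ],
  force=40,
)

```text
clock: 0.82
tcp_pos: [382.4, -324.2, 223.9]
orientation: [0.441, 0.552, 0.444, -0.551]
contact_force: [0.8, 0.0, -0.1]
grip_width: 0.0
```

```bash
python3 plan.py 425 132 200
```

```text
t 0.8167 tcp [ 382.4 -324.2  223.9] F [ 0.8  0.  -0.1] w 0.0
tool axes cols
 [[-0.     0.976 -0.217]
 [ 0.004 -0.217 -0.976]
 [-1.    -0.001 -0.004]]
turn 1 [-1.997e+00 -1.000e-03 -4.000e-03]
turn -1 [ 0.003 -0.003  0.001]
shift [ 0.086 -0.191 -1.515] e in tool [-0.001  1.     0.005]
```

>>> send_rows(
  rows=[
    [[0,-0.1,-0.95],[0,0,0],0],
    [[0,-0.1,-0.95],[0,0,0],0],
    [[0,-0.1,-0.95],[0,0,0],0],
    [[0,-0.1,-0.95],[0,0,0],0],
    [[0,-0.1,-0.95],[0,0,0],0],
    [[0,-0.1,-0.95],[0,0,0],0],
    [[0,-0.1,-0.95],[0,0,0],0],
    [[0,-0.1,-0.95],[0,0,0],0],
  ],
)

```text
clock: 1.48
tcp_pos: [415.5, -30.3, 225.5]
orientation: [0.445, 0.551, 0.448, -0.547]
contact_force: [0.2, -0.1, -0.3]
grip_width: 0.1
```

```bash
python3 plan.py 439 129.5 130
```

```text
t 1.4833 tcp [415.5 -30.3 225.5] F [ 0.2 -0.1 -0.3] w 0.1
tool axes cols
 [[ 0.001  0.979 -0.204]
 [ 0.007 -0.204 -0.979]
 [-1.    -0.    -0.007]]
turn 1 [-1.988 -0.    -0.007]
turn -1 [ 0.012 -0.005  0.   ]
shift [ 0.322 -0.032 -0.535] e in tool [-0.     1.     0.018]
```

>>> send_rows(
  rows=[
    [[0.1,-0.03,-0.535],[0.01,0,0],0],
    [[0.1,-0.03,-0.535],[0.01,0,0],0],
    [[0.32,-0.03,-0.535],[0.01,0,0],0],
    [[0.32,-0.03,-0.535],[0.01,0,0],0],
    [[0.32,-0.03,-0.535],[0.01,-0.005,0],0],
    [[0.32,-0.03,-0.535],[0.01,-0.005,0],0],
    [[0.32,-0.03,-0.535],[0.01,-0.005,0],0],
  ],
)

```text
clock: 2.07
tcp_pos: [437.6, 130.7, 128.8]
orientation: [-0.442, -0.549, -0.444, 0.553]
contact_force: [0.5, -0.3, 0.1]
grip_width: -0.1
```

```bash
python3 plan.py 439 129.5 70
python3 - <<'E'
from station import eyes
import cv2,numpy as np
from h2 import *
c=[eyes.camera(n) for n in("scene","side","wrist")]
cv2.imwrite("pics/s1.png",np.vstack([c[0]["frame"][80:280,200:520],c[2]["frame"][::2,::2]]))
cv2.imwrite("pics/d1.png",c[1]["frame"])
print(drum(c[:2],[480,120]))
E
```

```text
t 2.0667 tcp [437.6 130.7 128.8] F [ 0.5 -0.3  0.1] w -0.1
tool axes cols
 [[-0.005  0.977 -0.214]
 [-0.    -0.214 -0.977]
 [-1.    -0.005  0.002]]
turn 1 [-1.995 -0.005  0.002]
turn -1 [0.005 0.001 0.003]
shift [0.196 0.006 0.003] e in tool [-0.005  1.     0.007]
(array([ 4.80479458e+02,  1.20286325e+02, -2.39876593e-01]), np.float64(130.09578499171147), np.float64(1.4080893082766046), 2226)
```

View pics/d1.png

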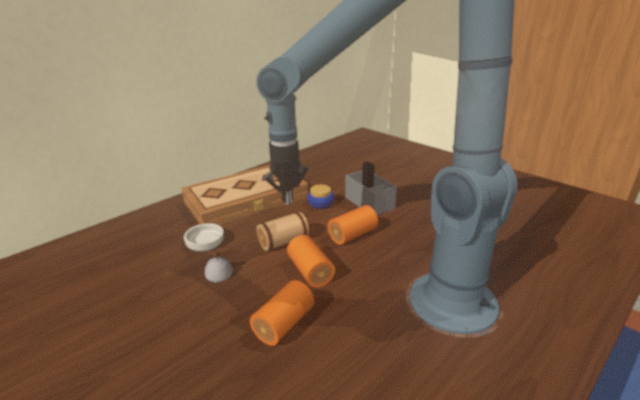

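View pics/s1.png

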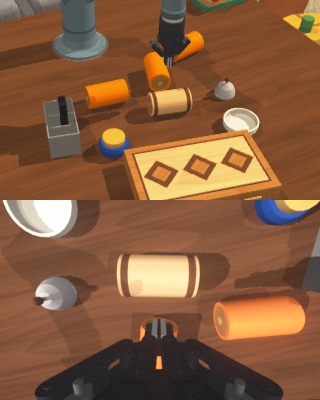

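The side view shows the closed fingertips at (288,195), above and just behind the wooden drum at (283,231). The wrist view shows them in line with the drum's middle and just clear of the orange drum. Now I descend behind the drum's crest to z≈70.

>>> send_rows(
  rows=[
    [[0.1,0,0],[0,0,0],0],
    [[0.15,0,0],[0,0,0],0],
    [[0.196,0,0],[0,0,0],0],
    [[0.196,0,0],[0,0,0],0],
    [[0.196,0,0],[0,0,0],0],
  ],
)

```text
clock: 2.63
tcp_pos: [440.9, 126.3, 73.2]
orientation: [0.441, 0.553, 0.44, -0.553]
contact_force: [-0.4, 0.4, 0.9]
grip_width: 0.3
```

```bash
cat > look.py <<'E'
import sys
from station import eyes
from h2 import *
from st import *
g=[float(v) for v in sys.argv[1:3]]
c=[eyes.camera(n) for n in("scene","side","wrist")]
def ex(p):
    th=np.radians(-12.3);e=np.array([np.cos(th),np.sin(th)]);n=np.array([-e[1],e[0]])
    return np.round([p[:2]@e-637,p[:2]@n-211],1)
print("t",s["clock"],"tcp",np.round(s["tcp_pos"],1),"boxfront frame",ex(s["tcp_pos"]),"F",np.round(s["contact_force"],1))
for nm,cc in (("both",c[:2]),("scene",c[:1]),("side",c[1:2])):
    try:
        p,l,m,N=drum(cc,g); print(nm,np.round(p[:2],1),round(np.degrees(p[2]),1),"len",round(l),"res",round(m,2),N,"boxfront frame",ex(p),"gap",round(-38-ex(p)[0],1))
    except Exception as x: print(nm,x)
if len(sys.argv)>3: cv2.imwrite(f"pics/{sys.argv[3]}.png",np.vstack([np.hstack([c[0]["frame"][80:330,200:520],c[1]["frame"][120:370,150:470]]),cv2.resize(c[2]["frame"],(640,400))[150:]]))
E
python3 look.py 480 120 a1
```

```text
t 2.6333 tcp [440.9 126.3  73.2] boxfront frame [-233.1    6.3] F [-0.4  0.4  0.9]
both [480.5 120.4] -13.7 len 130 res 1.5 2181 boxfront frame [-193.1    9. ] gap 155.1
scene [481.3 119.9] -14.0 len 129 res 1.6 1006 boxfront frame [-192.3    8.7] gap 154.3
side [480.  120.6] -13.7 len 130 res 1.32 1175 boxfront frame [-193.7    9. ] gap 155.7
```

View pics/a1.png

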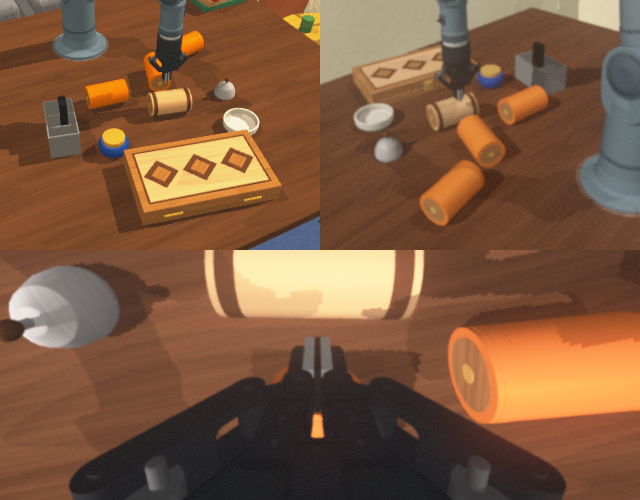

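The fingertip is about 40 mm behind the drum axis at z 73, clear and centred in the wrist view at (317,360). I start with a slow 30 mm push.

>>> send_rows(
  rows=[
    [[0.015,0.01,0.005],[0,0,0],0],
    [[0.015,0.02,0.005],[0,0,0],0],
    [[0.015,0.03,0.005],[0,0,0],0],
    [[0.015,0.045,0.005],[0,0,0],0],
    [[0.015,0.06,0.005],[0,0,0],0],
    [[0.015,0.075,0.005],[0,0,0],0],
    [[0.015,0.09,0.005],[0,0,0],0],
    [[0.015,0.1,0.005],[0,0,0],0],
  ],
)

```text
clock: 3.45
tcp_pos: [471.8, 119.3, 69.8]
orientation: [0.442, 0.554, 0.44, -0.552]
contact_force: [-0.1, 0.2, 0.3]
grip_width: 0.1
```

```bash
python3 look.py 495 117 a2
```

```text
t 3.45 tcp [471.8 119.3  69.8] boxfront frame [-201.5    6.1] F [-0.1  0.2  0.3]
both [480.6 120.4] -13.7 len 129 res 1.49 2180 boxfront frame [-193.1    9. ] gap 155.1
scene [481.3 120.3] -14.0 len 129 res 1.76 999 boxfront frame [-192.4    9. ] gap 154.4
side [480.1 120.7] -13.6 len 129 res 1.27 1181 boxfront frame [-193.6    9.2] gap 155.6
```

View pics/a2.png

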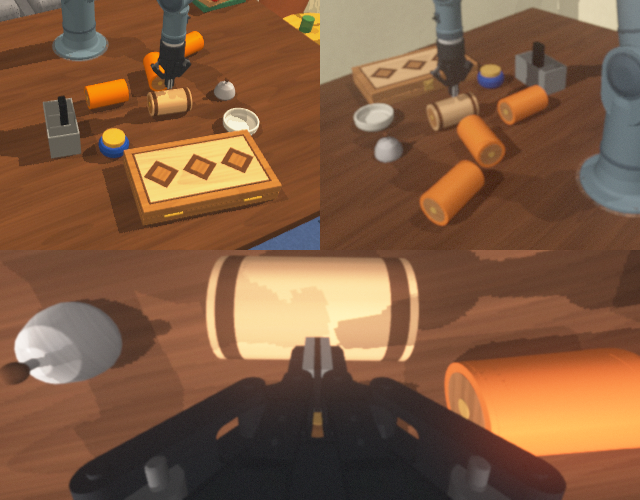

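Run:
```python
from station import eyes
from h2 import *
from st import *
print(s["clock"],s["tcp_pos"],s["contact_force"])
for n in("scene","side"):
    c=eyes.camera(n);np.savez(n+"b.npz",**c)
    W=cloud(c).reshape(-1,3); th=np.radians(-12.3);e=np.array([np.cos(th),np.sin(th)]);nn=np.array([-e[1],e[0]])
    a=W[:,:2]@e-637;b=W[:,:2]@nn-211
    for lo in range(60,130,5):
        k=(a>-250)&(a<-160)&(abs(b-6)<40)&(W[:,2]>lo)&(W[:,2]<=lo+5)
        if k.sum(): print(n,lo,k.sum(),np.round(np.percentile(a[k],[0,50,100]),1),np.round(np.percentile(b[k],[0,50,100]),1))
f=np.load("sideb.npz")["frame"][180:260,240:340]; g=np.load("sceneb.npz")["frame"][130:210,320:420]
cv2.imwrite("pics/zoom.png",np.hstack([cv2.resize(f,(400,320)),cv2.resize(g,(400,320))]))
```

```text
3.6 [471.18936403 119.45913121  69.74566983] [-1.16862243  0.09022511  0.18861583]
scene 60 40 [-176.5 -165.6 -160.7] [-33.7  12.1  45.2]
scene 65 59 [-217.2 -169.3 -160.4] [-33.    0.8  45.7]
scene 70 131 [-212.3 -182.7 -160.7] [-33.8   7.2  45.8]
scene 75 71 [-202.1 -189.1 -167.3] [-33.4   2.9  43.9]
scene 80 2 [-188.5 -187.7 -187. ] [-18.4   3.4  25.2]
scene 85 1 [-198.6 -198.6 -198.6] [1.1 1.1 1.1]
scene 90 2 [-192.8 -192.3 -191.8] [5.3 7.2 9. ]
scene 95 8 [-197.1 -192.1 -188.3] [-1.   3.1 16. ]
scene 100 8 [-208.8 -194.8 -189.4] [-7.4  2.2 19.1]
scene 105 13 [-207.1 -192.4 -187.3] [-7.6  1.5 17.3]
scene 110 12 [-203.5 -193.1 -186.5] [-6.9  5.4 17.8]
scene 115 9 [-198.4 -191.4 -188.8] [-7.4 -0.2 12.4]
scene 120 13 [-204.6 -193.  -184.8] [-7.8 -0.  17.7]
scene 125 8 [-195.4 -192.9 -187.7] [-6.4  6.7 17. ]
side 60 58 [-229.9 -222.7 -215.8] [-33.7   5.1  44.8]
side 65 75 [-224.9 -217.2 -207.5] [-33.8   1.4  45.8]
side 70 113 [-218.2 -207.7 -173. ] [-31.    7.2  45.5]
side 75 88 [-213.5 -197.2 -184.1] [-32.6  11.2  44.4]
side 90 3 [-212.8 -212.  -204.7] [ 0.9 12.5 13.1]
side 95 9 [-216.2 -213.7 -207.9] [-5.3  8.7 12.5]
side 100 14 [-214.9 -210.8 -198.2] [-7.2  9.7 18.8]
side 105 20 [-216.6 -211.5 -200. ] [-7.6  6.8 19.3]
side 110 16 [-216.7 -211.2 -203.9] [-8.4 10.2 19.4]
side 115 17 [-216.2 -209.7 -198.6] [-8.5 12.2 20.5]
side 120 13 [-216.5 -213.2 -200.2] [-6.  12.  19.5]
side 125 18 [-217.8 -211.4 -197.8] [-5.8  7.  19.3]
```

View pics/zoom.png

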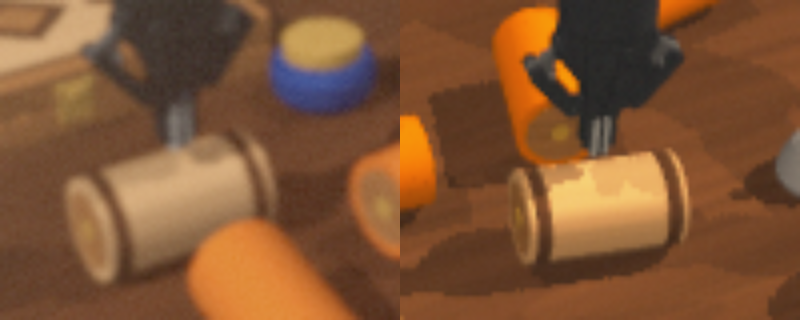

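Reported TCP z is 70 over the drum's crest, with no contact force and no drum motion. The depth puts the visible fingers slightly higher than that. I feel downward in small steps.

>>> send_rows(
  rows=[
    [[0.005,0,0],[0,0,0],0],
    [[0.01,0,0],[0,0,0],0],
    [[0.01,0,0],[0,0,0],0],
  ],
)

```text
clock: 3.95
tcp_pos: [470.1, 119.5, 66.3]
orientation: [0.442, 0.553, 0.44, -0.552]
contact_force: [0.2, -0.4, -0.4]
grip_width: -0.0
```

```bash
python3 look.py 485 119
```

```text
t 3.95 tcp [470.1 119.5  66.3] boxfront frame [-203.1    5.9] F [ 0.2 -0.4 -0.4]
both [480.5 120.4] -13.8 len 130 res 1.52 2213 boxfront frame [-193.2    9. ] gap 155.2
scene [481.3 120.5] -13.9 len 130 res 1.75 1006 boxfront frame [-192.4    9.2] gap 154.4
side [480.  120.4] -13.8 len 130 res 1.25 1207 boxfront frame [-193.7    8.9] gap 155.7
```

>>> send_rows(
  rows=[
    [[0.005,0,0],[0,0,0],0],
    [[0.01,0,0],[0,0,0],0],
    [[0.015,0,0],[0,0,0],0],
    [[0.015,0,0],[0,0,0],0],
  ],
)

```text
clock: 4.43
tcp_pos: [470.2, 119.4, 61.7]
orientation: [0.442, 0.553, 0.44, -0.552]
contact_force: [0.1, 0.6, -0.4]
grip_width: -0.1
```

```bash
python3 look.py 485 119
```

```text
t 4.4333 tcp [470.2 119.4  61.7] boxfront frame [-203.     5.8] F [ 0.1  0.6 -0.4]
both [480.6 120.2] -13.8 len 130 res 1.52 2207 boxfront frame [-193.1    8.8] gap 155.1
scene [481.5 119.8] -13.9 len 129 res 1.61 1009 boxfront frame [-192.1    8.6] gap 154.1
side [480.  120.5] -13.8 len 130 res 1.31 1198 boxfront frame [-193.7    9. ] gap 155.7
```

Run:
```python
from station import eyes
from h2 import *
c=[eyes.camera(n) for n in("scene","side","wrist")]
for x,n in zip(c,("scene","side","wrist")): np.savez(n+"c.npz",**x)
f=c[1]["frame"][170:250,240:340]; g=c[0]["frame"][120:200,320:420]
cv2.imwrite("pics/zoom2.png",np.hstack([cv2.resize(f,(400,320)),cv2.resize(g,(400,320))]))
cv2.imwrite("pics/w2.png",c[2]["frame"])
# project TCP in cams
from st import *
for x in c:
    for dz in (0,10,20):
        p=x["R"]@(s["tcp_pos"]+[0,0,dz])+x["t"];p=x["camera_matrix"]@p;print(np.round(p[:2]/p[2],1),end=" ")
    print()
```

```text
[367.5 173.5] [367.7 171.1] [367.9 168.7] 
[284.3 224.5] [284.1 221.5] [283.9 218.5] 
[316.6 235.4] [316.6 242.1] [316.6 249.6]
```

View pics/zoom2.png

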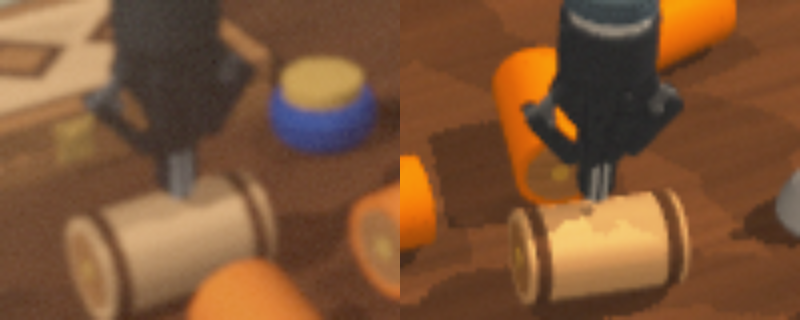

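View pics/w2.png

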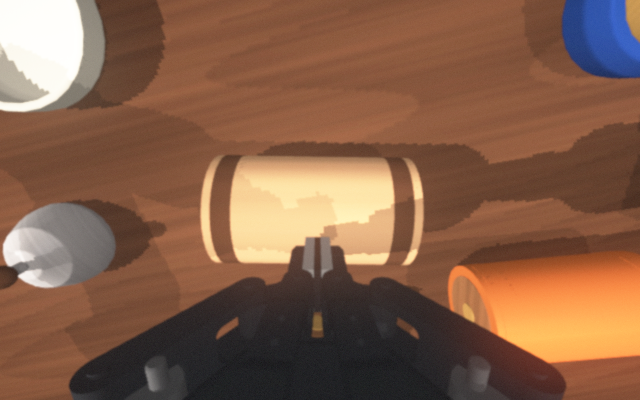

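Run:
```python
from h2 import *
for f in("wrist0","wristc"):
    c=dict(np.load(f+".npz"));W=cloud(c)
    print(f,-c["R"].T@c["t"])
    for v,u in((60,250),(20,300),(100,480),(150,560),(210,320),(320,60)):
        print(v,u,np.round(W[v-2:v+3,u-2:u+3].reshape(-1,3).mean(0),1),c["depth"][v,u])
for f in("scenec","sidec"):
    c=dict(np.load(f+".npz"));W=cloud(c); k=(abs(W[...,0]-600)<20)&(abs(W[...,1]-60)<60); print(f,np.nanmedian(W[...,2][k]))
c=dict(np.load("wristc.npz"));print(drum([c],[480,120]))
```

```text
wrist0 [ 305.2231328  -578.31469417  372.82490096]
60 250 [ 3.356e+02 -4.775e+02  1.000e-01] 338.13928
20 300 [ 3.978e+02 -5.197e+02  2.000e-01] 324.65985
100 480 [ 3.976e+02 -7.634e+02  3.000e-01] 350.52057
150 560 [  534.  -1526.9  -740.7] 1101.1576
210 320 [ 1.862e+02 -6.283e+02  3.000e-01] 393.4943
320 60 [nan nan nan] 450.06332
wristc [542.45235941 103.02231047 226.97756246]
60 250 [593.  142.6   0. ] 205.07991
20 300 [6.099e+02 1.001e+02 3.000e-01] 198.50449
100 480 [ 5.266e+02 -2.280e+01  3.000e-01] 213.8085
150 560 [ 4.733e+02 -8.410e+01  3.000e-01] 225.34636
210 320 [491.1 112.9  74.1] 161.51268
320 60 [nan nan nan] 272.47943
scenec 0.01441404440067136
sidec 0.6188986554808745
(array([ 4.80861317e+02,  1.19983939e+02, -2.38479257e-01]), np.float64(128.71215790893586), np.float64(0.34828171003245245), 21788)
```

Run:
```python
from h2 import *
c=dict(np.load("wristc.npz"));W=cloud(c)
print(c["depth"].shape)
for v in range(228,300,6): print(v,[ [round(float(x),1) for x in W[v,u]] for u in(308,325)], c["depth"][v,308])
```

```text
(400, 640)
228 [[482.7, 122.0, 76.6], [480.1, 112.3, 75.8]] 161.96245
234 [[479.0, 122.9, 76.7], [476.4, 113.2, 75.8]] 163.02412
240 [[482.3, 121.6, 92.5], [480.5, 112.7, 93.0]] 146.88768
246 [[482.5, 121.3, 100.2], [480.6, 112.9, 100.3]] 139.42699
252 [[482.7, 121.0, 107.1], [480.4, 113.1, 106.2]] 132.75285
258 [[482.2, 121.0, 112.2], [479.8, 113.4, 111.0]] 127.99746
264 [[482.2, 120.8, 117.7], [480.9, 113.4, 118.4]] 122.73539
270 [[481.9, 120.8, 122.1], [480.0, 113.7, 121.7]] 118.52723
276 [[483.2, 120.2, 129.1], [481.4, 113.6, 128.6]] 111.40237
282 [[482.7, 120.2, 132.5], [481.7, 113.6, 133.3]] 108.35398
288 [[482.7, 120.1, 136.6], [481.7, 113.7, 137.2]] 104.42934
294 [[483.4, 119.8, 141.4], [480.5, 114.1, 139.1]] 99.60946
```

The wrist depth shows the visible finger ends at z≈88, about 26 mm above the reported TCP. The wrist-camera extrinsics agree with the table and the drum, so I treat the tip as 26 mm high. I back off 30 mm, drop 20 mm and push again.

>>> send_rows(
  rows=[
    [[0,-0.05,0],[0,0,0],0],
    [[0,-0.1,0],[0,0,0],0],
    [[0,-0.1,0],[0,0,0],0],
    [[0.03,-0.1,0],[0,0,0],0],
    [[0.06,-0.1,0],[0,0,0],0],
    [[0.065,-0.1,0],[0,0,0],0],
    [[0.065,-0.1,0],[0,0,0],0],
  ],
)

```text
clock: 5.32
tcp_pos: [441.1, 125.7, 41.3]
orientation: [0.441, 0.553, 0.44, -0.553]
contact_force: [0.4, 0.3, 0.4]
grip_width: -0.2
```

```bash
python3 look.py 485 119 a4;  python3 - <<'E'
from station import eyes
from h2 import *
c=eyes.camera("wrist");W=cloud(c)
for v in range(210,280,5): print(v,[round(float(x),1) for x in W[v,308]])
print(drum([c],[480,120]))
E
```

```text
t 5.3167 tcp [441.1 125.7  41.3] boxfront frame [-232.8    5.8] F [0.4 0.3 0.4]
both [480.4 120.5] -13.9 len 130 res 1.61 2134 boxfront frame [-193.4    9.1] gap 155.4
scene [481.1 120.2] -13.9 len 130 res 1.79 1046 boxfront frame [-192.5    9. ] gap 154.5
side [479.8 120.8] -14.0 len 130 res 1.39 1088 boxfront frame [-193.9    9.2] gap 155.9
210 [470.4, 124.2, 74.2]
215 [468.1, 124.7, 75.2]
220 [464.3, 125.7, 72.0]
225 [460.9, 126.6, 70.2]
230 [456.5, 127.8, 66.2]
235 [450.9, 129.3, 60.0]
240 [453.4, 128.3, 72.5]
245 [453.9, 127.9, 79.5]
250 [453.4, 127.9, 84.1]
255 [453.5, 127.7, 89.4]
260 [453.7, 127.5, 94.7]
265 [453.0, 127.6, 97.9]
270 [453.1, 127.4, 102.4]
275 [454.0, 127.0, 107.8]
(array([ 4.80788981e+02,  1.20075452e+02, -2.39024017e-01]), np.float64(128.6842740282528), np.float64(0.34435487468834935), 32888)
```

View pics/a4.png

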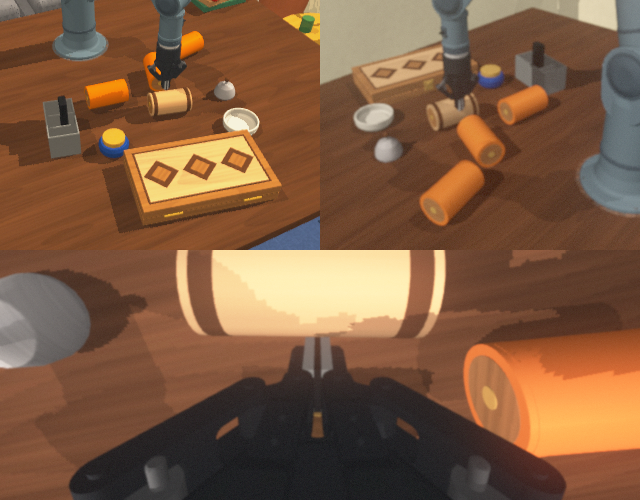

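The side view shows the tip just behind the crest. Visible tip z is about 69 and the grasp point reads 60. Now I push.

>>> send_rows(
  rows=[
    [[0,0.01,0],[0,0,0],0],
    [[0,0.02,0],[0,0,0],0],
    [[0,0.03,0],[0,0,0],0],
    [[0,0.04,0],[0,0,0],0],
    [[0,0.05,0],[0,0,0],0],
    [[0,0.06,0],[0,0,0],0],
  ],
)

```text
clock: 6.02
tcp_pos: [459.9, 122.2, 46.8]
orientation: [-0.443, -0.553, -0.439, 0.553]
contact_force: [-12.5, -3.4, 38.1]
grip_width: -0.1
```

```bash
cat > w.py <<'E'
import sys
from station import eyes
from h2 import *
from st import *
c=eyes.camera("wrist")
th=np.radians(-12.3);e=np.array([np.cos(th),np.sin(th)]);n=np.array([-e[1],e[0]])
ex=lambda p:np.round([p[:2]@e-637,p[:2]@n-211],1)
print("t",s["clock"],"tcp",np.round(s["tcp_pos"],1),ex(s["tcp_pos"]),"F",np.round(s["contact_force"],1))
p,l,m,N=drum([c],[float(sys.argv[1]),float(sys.argv[2])])
print("drum",np.round(p[:2],1),round(np.degrees(p[2]),1),round(l),round(m,2),N,ex(p),"gap",-38-ex(p)[0])
if len(sys.argv)>3: cv2.imwrite(f"pics/{sys.argv[3]}.png",c["frame"])
E
python3 w.py 487 118; python3 w.py 487 118
```

```text
t 6.0167 tcp [459.9 122.2  46.8] [-213.7    6.4] F [-12.5  -3.4  38.1]
drum [488.7 118.2] -13.7 129 0.34 29311 [-184.7    8.6] gap 146.7
t 6.0667 tcp [461.4 121.9  47.3] [-212.2    6.4] F [-9.7 -4.7 31.6]
drum [489.5 118. ] -13.7 129 0.34 29050 [-183.9    8.5] gap 145.9
```

The fingertip sticks to the drum and rolls it (8 mm so far), climbing as it goes. So I drive it by friction from the top with a light press, letting the tip ride up to the crest.

>>> send_rows(
  rows=[
    [[0.0,0.015,0],[0,0,0],0],
    [[-0.002,0.03,0],[0,0,0],0],
    [[-0.004,0.045,0],[0,0,0],0],
    [[-0.005,0.06,0],[0,0,0],0],
    [[-0.005,0.075,0],[0,0,0],0],
    [[-0.005,0.09,0],[0,0,0],0],
  ],
)

```text
clock: 6.62
tcp_pos: [492.4, 115.2, 53.2]
orientation: [0.445, 0.555, 0.436, -0.551]
contact_force: [-3.3, -4.1, 22.7]
grip_width: -0.2
```

```bash
python3 w.py 498 116; python3 w.py 498 116 w4
```

```text
t 6.6167 tcp [492.4 115.2  53.2] [-180.4    6.5] F [-3.3 -4.1 22.7]
drum [505.8 114. ] -13.7 129 0.35 24489 [-167.1    8.1] gap 129.1
t 6.6667 tcp [494.1 114.8  53.4] [-178.7    6.5] F [-3.3 -3.5 17. ]
drum [506.6 113.8] -13.7 129 0.34 24279 [-166.2    8.1] gap 128.2
```

View pics/w4.png

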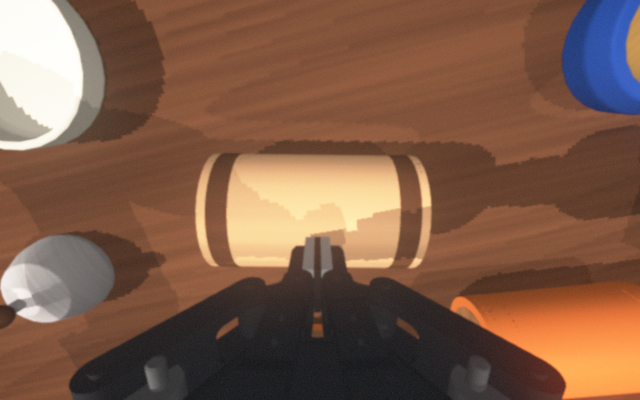

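It is rolling cleanly: the finger moved 34 mm, the drum 17.6 mm, and the yaw held. The wrist view shows the tip at (317,240) near the crest. I continue at constant height with a light press.

>>> send_rows(
  rows=[
    [[0.004,0.02,0],[0,0,0],0],
    [[0.004,0.04,0],[0,0,0],0],
    [[0.004,0.06,0],[0,0,0],0],
    [[0.004,0.08,0],[0,0,0],0],
    [[0.004,0.1,0],[0,0,0],0],
    [[0.004,0.12,0],[0,0,0],0],
  ],
)

```text
clock: 7.22
tcp_pos: [531.6, 106.4, 54.4]
orientation: [0.446, 0.557, 0.434, -0.55]
contact_force: [-0.7, -1.5, 8.9]
grip_width: -0.1
```

```bash
python3 w.py 526 110; python3 w.py 526 110 w5
```

```text
t 7.2167 tcp [531.6 106.4  54.4] [-140.2    6.2] F [-0.7 -1.5  8.9]
drum [526.6 108.8] -13.7 129 0.37 20044 [-145.7    7.5] gap 107.69999999999999
t 7.2667 tcp [533.2 106.   54.5] [-138.7    6.1] F [-0.  -0.9  7.2]
drum [527.4 108.7] -13.7 129 0.36 19759 [-144.9    7.5] gap 106.9
```

>>> send_rows(
  rows=[
    [[0.006,0.02,0],[0,0,0],0],
    [[0.008,0.035,0],[0,0,0],0],
    [[0.01,0.045,0],[0,0,0],0],
    [[0.01,0.05,0],[0,0,0],0],
    [[0.01,0.05,0],[0,0,0],0],
    [[-0.03,0.05,0],[0,0,0],0],
    [[-0.08,0.03,0],[0,0,0],0],
    [[-0.08,-0.02,0],[0,0,0],0],
  ],
)

```text
clock: 7.98
tcp_pos: [530.0, 107.9, 81.0]
orientation: [0.446, 0.561, 0.432, -0.548]
contact_force: [0.6, 0.4, -0.1]
grip_width: 0.0
```

```bash
python3 w.py 536 107; python3 w.py 536 107 w6;python3 plan.py 500 113 58 | tail -3
```

```text
t 7.9833 tcp [530.  107.9  81. ] [-142.2    7.3] F [ 0.6  0.4 -0.1]
drum [530.9 107.8] -13.7 129 0.35 17281 [-141.2    7.4] gap 103.19999999999999
t 8.0333 tcp [524.1 109.1  79.2] [-148.1    7.2] F [-2.7  1.2 -0.5]
drum [530.4 107.9] -13.7 129 0.35 18228 [-141.8    7.4] gap 103.80000000000001
turn 1 [ 1.998e+00 -1.800e-02 -1.000e-03]
turn -1 [-0.002  0.001 -0.012]
shift [ 0.066 -0.083  0.004] e in tool [ 0.018  1.    -0.004]
```

View pics/w6.png

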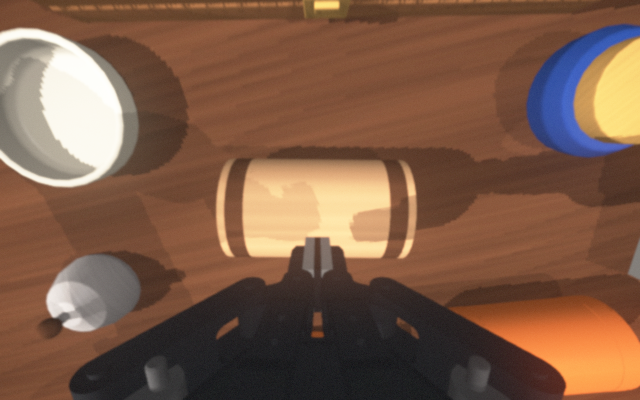

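Gap is now 103.5 mm and the lane ahead is clear. In the wrist view the latch is at (325,8), the ashtray at (65,105) and the dish at (595,90). Second stroke: step back, press down and roll.

>>> send_rows(
  rows=[
    [[0.0,-0.065,0],[0,0,-0.012],0],
    [[0.0,-0.065,0],[0,0,-0.012],0],
    [[0.05,-0.065,0],[0,0,-0.012],0],
    [[0.08,-0.065,0],[0,0,-0.012],0],
    [[0.09,-0.065,0],[0,0,-0.012],0],
    [[0.09,-0.065,0],[0,0,-0.012],0],
  ],
)

```text
clock: 8.58
tcp_pos: [505.3, 112.2, 50.4]
orientation: [-0.44, -0.552, -0.44, 0.555]
contact_force: [-1.0, -0.8, 1.7]
grip_width: -0.1
```

```bash
python3 w.py 530 108; python3 w.py 530 108
```

```text
t 8.5833 tcp [505.3 112.2  50.4] [-167.3    6.3] F [-1.  -0.8  1.7]
drum [529.9 108.1] -13.7 129 0.34 27365 [-142.3    7.5] gap 104.30000000000001
t 8.6333 tcp [505.6 112.3  50.5] [-166.9    6.4] F [-0.2 -0.9  0.4]
drum [530.1 108. ] -13.7 129 0.35 27318 [-142.     7.5] gap 104.0
```

>>> send_rows(
  rows=[
    [[0.002,0.015,0],[0,0,0],0],
    [[0.0,0.035,0],[0,0,0],0],
    [[-0.003,0.055,0],[0,0,0],0],
    [[-0.006,0.075,0],[0,0,0],0],
    [[-0.008,0.095,0],[0,0,0],0],
    [[-0.008,0.115,0],[0,0,0],0],
    [[-0.008,0.135,0],[0,0,0],0],
    [[-0.008,0.155,0],[0,0,0],0],
  ],
)

```text
clock: 9.35
tcp_pos: [553.6, 100.9, 54.4]
orientation: [-0.441, -0.554, -0.439, 0.554]
contact_force: [0.2, -2.5, 7.4]
grip_width: 0.1
```

```bash
python3 w.py 550 104
```

```text
t 9.35 tcp [553.6 100.9  54.4] [-117.6    5.5] F [ 0.2 -2.5  7.4]
drum [554.6 102.1] -13.7 129 0.35 21934 [-116.9    6.9] gap 78.9
```

>>> send_rows(
  rows=[
    [[0.004,0.02,0],[0,0,0],0],
    [[0.005,0.04,0],[0,0,0],0],
    [[0.006,0.055,0],[0,0,0],0],
    [[0.006,0.065,0],[0,0,0],0],
    [[0.006,0.065,0],[0,0,0],0],
    [[-0.03,0.065,0],[0,0,0],0],
    [[-0.08,0.05,0],[0,0,0],0],
    [[-0.08,0.0,0],[0,0,0],0],
  ],
)

```text
clock: 10.07
tcp_pos: [559.2, 100.7, 81.3]
orientation: [0.441, 0.557, 0.437, -0.552]
contact_force: [0.3, 0.3, 0.5]
grip_width: -0.1
```

```bash
python3 w.py 567 99; python3 w.py 567 99 w7; python3 plan.py 500 113 58 | tail -3
```

```text
t 10.0667 tcp [559.2 100.7  81.3] [-112.1    6.6] F [0.3 0.3 0.5]
drum [563.4  99.8] -13.7 129 0.35 17709 [-107.8    6.6] gap 69.8
t 10.1167 tcp [553.3 102.2  79.7] [-118.1    6.7] F [-2.8  0.2 -0.2]
drum [563.3  99.9] -13.7 129 0.35 18713 [-107.9    6.6] gap 69.9
turn 1 [ 1.998e+00 -2.000e-03 -1.000e-03]
turn -1 [-0.002  0.001 -0.001]
shift [ 0.069 -0.182  0.004] e in tool [ 0.002  1.    -0.004]
```

View pics/w7.png

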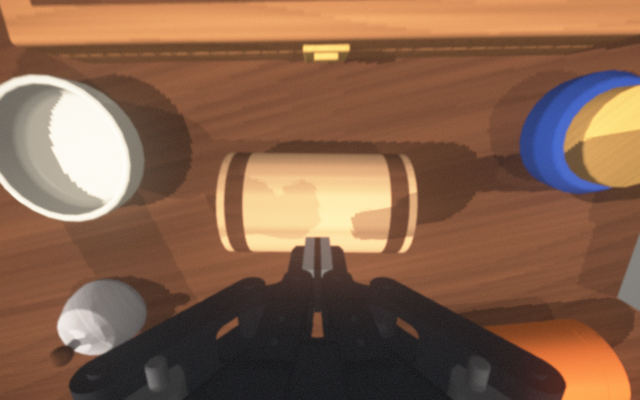

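Gap is about 70 mm and the drum looks parallel to the box front in the wrist view. I check the front face with the more precise wrist depth.

```bash
cat > bf.py <<'E'
from station import eyes
from h2 import *
c=eyes.camera("wrist");W=cloud(c).reshape(-1,3)
th=np.radians(-12.3);e=np.array([np.cos(th),np.sin(th)]);n=np.array([-e[1],e[0]])
a=W[:,:2]@e-637;b=W[:,:2]@n-211
for lo,hi in((57,64),(10,50)):
    k=(W[:,2]>lo)&(W[:,2]<hi)&(a>-20)&(a<60)&(abs(b)<170); out=[]
    for b0 in range(-160,161,20):
        q=k&(abs(b-b0)<10)
        if q.sum()>20: out.append((b0,np.percentile(a[q],1 if lo>50 else 50)))
    o=np.array(out); 
    if len(o)>2:
        r=o[abs(o[:,0])>25]; p=np.polyfit(r[:,0],r[:,1],1);print(lo,np.round(o,1).tolist(),"slope deg",np.degrees(p[0]),"at0",p[1])
E
python3 bf.py
```

```text
57 [[-160.0, 0.7], [-140.0, 0.6], [-120.0, 0.7], [-100.0, 0.5], [-80.0, 0.4], [-60.0, 0.4], [-40.0, 0.3], [-20.0, 0.3], [0.0, 0.2], [20.0, 0.2], [40.0, 0.1], [60.0, 0.2], [80.0, 0.0], [100.0, 0.1], [120.0, -0.1], [140.0, -0.1], [160.0, -0.1]] slope deg -0.13535115024301786 at0 0.26724820223668005
10 [[-160.0, 0.7], [-140.0, 0.6], [-120.0, 0.6], [-100.0, 0.5], [-80.0, 0.5], [-60.0, 0.4], [-40.0, 0.4], [-20.0, 0.2], [0.0, -3.8], [20.0, 0.2], [40.0, 0.2], [60.0, 0.1], [80.0, 0.1], [100.0, 0.0], [120.0, -0.0], [140.0, -0.1], [160.0, -0.1]] slope deg -0.14738736524056686 at0 0.27668840992167343
```

The box front estimate is within 0.3 mm, so the gap is really about 70 mm. Third stroke needs about 40 mm.

>>> send_rows(
  rows=[
    [[0.0,-0.055,0],[0,0,0],0],
    [[0.0,-0.055,0],[0,0,0],0],
    [[0.05,-0.055,0],[0,0,0],0],
    [[0.08,-0.055,0],[0,0,0],0],
    [[0.095,-0.055,0],[0,0,0],0],
    [[0.097,-0.055,0],[0,0,0],0],
  ],
)

```text
clock: 10.72
tcp_pos: [537.9, 104.2, 49.4]
orientation: [-0.441, -0.553, -0.439, 0.554]
contact_force: [-2.7, -2.3, 9.2]
grip_width: -0.3
```

```bash
python3 w.py 563 100; python3 w.py 563 100
```

```text
t 10.7167 tcp [537.9 104.2  49.4] [-133.6    5.4] F [-2.7 -2.3  9.2]
drum [563.5  99.9] -13.7 129 0.34 27926 [-107.7    6.7] gap 69.7
t 10.7667 tcp [538.3 104.1  49.6] [-133.2    5.4] F [-2.2 -1.7  7.3]
drum [563.7  99.9] -13.7 129 0.35 27784 [-107.5    6.7] gap 69.5
```

>>> send_rows(
  rows=[
    [[0.0,0.015,0],[0,0,0],0],
    [[-0.002,0.035,0],[0,0,0],0],
    [[-0.006,0.055,0],[0,0,0],0],
    [[-0.009,0.075,0],[0,0,0],0],
    [[-0.011,0.095,0],[0,0,0],0],
    [[-0.011,0.115,0],[0,0,0],0],
    [[-0.011,0.135,0],[0,0,0],0],
    [[-0.011,0.155,0],[0,0,0],0],
  ],
)

```text
clock: 11.48
tcp_pos: [586.3, 92.4, 54.4]
orientation: [0.442, 0.554, 0.437, -0.554]
contact_force: [-0.4, -1.7, 6.9]
grip_width: -0.3
```

```bash
python3 w.py 585 94
```

```text
t 11.4833 tcp [586.3  92.4  54.4] [-83.8   4.2] F [-0.4 -1.7  6.9]
drum [588.3  93.8] -13.7 129 0.35 22249 [-82.2   6. ] gap 44.2
```

>>> send_rows(
  rows=[
    [[0.004,0.02,0],[0,0,0],0],
    [[0.005,0.04,0],[0,0,0],0],
    [[0.006,0.055,0],[0,0,0],0],
    [[0.006,0.065,0],[0,0,0],0],
    [[0.006,0.07,0],[0,0,0],0],
    [[0.006,0.07,0],[0,0,0],0],
  ],
)

```text
clock: 12.03
tcp_pos: [611.0, 86.4, 54.2]
orientation: [0.442, 0.556, 0.436, -0.553]
contact_force: [-0.2, -1.1, 7.5]
grip_width: -0.0
```

```bash
python3 w.py 598 91; python3 w.py 598 91
```

```text
t 12.0333 tcp [611.   86.4  54.2] [-58.4   3.6] F [-0.2 -1.1  7.5]
drum [601.1  90.7] -13.7 129 0.48 19791 [-69.1   5.7] gap 31.099999999999994
t 12.0833 tcp [610.8  86.5  54.2] [-58.6   3.6] F [-0.  -1.5  7.3]
drum [601.   90.7] -13.6 129 0.47 19808 [-69.2   5.7] gap 31.200000000000003
```

Gap is 31 mm and the drum is at rest. I lift straight off.

>>> send_rows(
  rows=[
    [[-0.02,0,0],[0,0,0],0],
    [[-0.1,0,0],[0,0,0],0],
    [[-0.2,0,0],[0,0,0],0],
    [[-0.3,0,0],[0,0,0],0],
    [[-0.3,0,0],[0,0,0],0],
    [[-0.3,0,0],[0,0,0],0],
    [[-0.3,0,0],[0,0,0],0],
    [[-0.3,0,0],[0,0,0],0],
  ],
)

```text
clock: 12.8
tcp_pos: [608.5, 86.4, 142.4]
orientation: [0.442, 0.555, 0.436, -0.554]
contact_force: [0.1, 0.4, -1.0]
grip_width: -0.0
```

```bash
python3 w.py 600 91; python3 look.py 600 91 end; python3 bf.py | sed 's/.*slope/slope/';python3 w.py 600 91 wend
python3 - <<'E'
# bystander shift: compare side view before/after
from h2 import *
from station import eyes
c=eyes.camera("side");a=np.load("side0.npz")["frame"];b=c["frame"]
for nm,(u,v,r) in dict(ashtray=(204,237,26),bell=(218,268,20),dish=(320,196,18)).items():
    g=lambda f:np.float64(cv2.cvtColor(f,cv2.COLOR_BGR2GRAY)[v-r:v+r,u-r:u+r]);print(nm,cv2.phaseCorrelate(g(a),g(b)))
E
```

```text
t 12.8 tcp [608.5  86.4 142.4] [-60.9   3. ] F [ 0.1  0.4 -1. ]
drum [600.4  90.7] -13.7 129 0.47 11519 [-69.7   5.5] gap 31.700000000000003
t 12.85 tcp [608.4  86.4 142.2] boxfront frame [-60.9   3. ] F [-2.  -0.6  0.3]
both [600.3  91.2] -13.9 len 130 res 1.72 2376 boxfront frame [-69.9   5.9] gap 31.9
scene [600.8  91.3] -13.9 len 129 res 1.67 1175 boxfront frame [-69.4   6.2] gap 31.4
side [599.7  90.9] -13.8 len 131 res 1.63 1201 boxfront frame [-70.4   5.6] gap 32.4
slope deg -0.12204357215964913 at0 1.0171692567071167
t 13.05 tcp [609.2  86.8 143.1] [-60.3   3.6] F [-0.1  0.2  0. ]
drum [600.4  90.7] -13.7 129 0.48 11407 [-69.7   5.5] gap 31.700000000000003
ashtray ((0.017495517516437076, 0.08175452419514784), 0.9060969925135172)
bell ((-0.10115730087201058, 0.15385088628882926), 0.9843851881633087)
dish ((0.3037877392460864, 0.08357524809214567), 0.7876480860698384)
```

View pics/end.png

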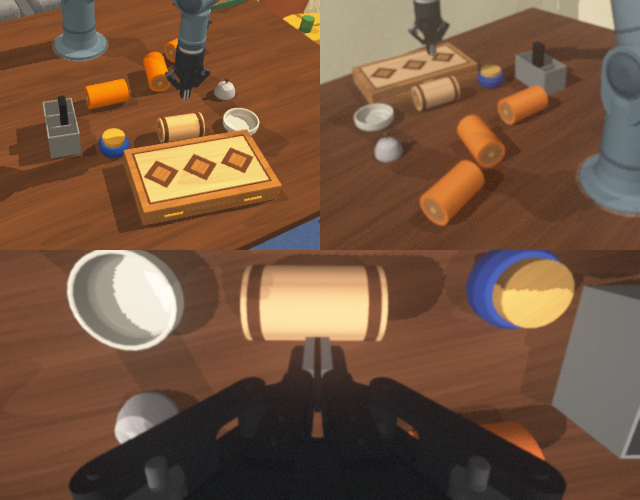

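The scene view shows the drum at (180,127) resting before the box and parallel to it, with the fingers clear above. The dish, ashtray and bell are unmoved. I hand in.

```bash
python3 -c "
from station import env
print(env.close_job())"
```

```text
the job is handed in; nothing more can be done
None
```

I rolled the wooden drum about 123 mm towards the box with closed fingertips on its upper half, in three strokes. That is roughly 3.2 rad if it did not slide. I then lifted off and handed the job in at about 13 s.

**Last checks**
- **Gap and pose:** the gap was about 32 mm (31.4 to 32.7 mm across the cameras). The drum was about 5.5 mm off the middle of the face and about 1.3° from parallel. It lay at rest, with the arm about 60 mm or more clear of it.
- **Bystanders:** the ashtray, bell and dish shifted by less than 0.4 px in the side view, which is no real movement.
- **Rolling:** I did not see the drum's turn angle directly. It is inferred from the fingertip moving about twice as far as the drum.

**What went wrong or disagreed**
- **TCP height:** the visible fingertips sat 22 to 26 mm above the reported TCP. My first push therefore passed over the drum without touching it. I corrected from the wrist depth image. By the reported TCP, the grasp point stayed at 60 mm or higher during all contact.
- **First contact force:** the fingertip stuck to the drum and climbed, so the wrist force briefly rose to about 40 N. It was mostly 7 to 23 N after that.

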